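Bolt the sample case shut

TASK

Bolt the blue sample transport case: hold the sprung yellow safety bar down with one fingertip and, keeping it down all the way, push the black bolt grip with the other fingertip until the bolt is fully home in its keeper. Then let the bar spring back up so that it locks the bolt, and leave the three things standing round the case where they are; grasp or lift nothing.

Things in the scene. Friction and masses are not known exactly. Their poses are not given: they have to be found in the camera images.
- case: blue transport case with aluminium lid, fixed, 160 x 240 x 70 mm (its x, y, z); origin at the centre of its underside, z up. On the lid, side by side along the case's y: the safety bar (on the -x side, towards the robot) and the bolt (+x side); the keeper is near the +y end. All but the grip and the bar is lower than 92 mm above the case's underside.
- safety_bar: yellow ribbed bar, 32 mm wide (case x), 120 mm long (case y), 9 mm thick, moving straight down. Origin at the centre of its top face, axes as the case: when up, at x -35, y -32, z 104 mm in the case's frame. Springs push it up: 2.3 N at first, 4.5 N at 5 mm, 6.8 N fully down (10 mm, hard stop). A fingertip can slip along it while keeping it down.
- bolt_grip: upright black grip on the bolt, 32 mm wide (case x), 14 mm thick (case y), standing free from 92 to 122 mm above the case's underside. Origin at the centre of its top face, axes as the case: at x 22, y -35, z 122 mm in the case's frame when drawn back. It slides with the bolt to +y of the case; the space over the bolt behind it (-y side) is free.
- bolt_home (a point): fixed point on the case where the origin of the grip stands when the bolt is fully home: x 22, y 13, z 122 mm in the case's frame
- bolt (a joint): travel of the bolt, m: 0 to 0.0015 drawn back (start), 0.048 home in the keeper (stop). Friction about 2.5 N; stays where left. A tooth under the safety bar stands in a comb on the bolt (gaps every 16 mm, 3 mm play each way) and blocks it unless the bar is at least 6 mm down; if let go on the way, it drops into the next gap and blocks again.
- catch (a joint): how far the safety bar is pressed down, m: 0 up, 0.010 fully down. It springs back fully only when the bolt stands at a gap, as when fully home (within 3 mm).
- bottle_iodine: brown dropper bottle, black cap, 32 x 32 x 93 mm, loose, beside the case; origin at the centre of its underside; not to be moved
- bottle_oil: small pale bottle, 26 x 26 x 67 mm, loose, beside the case; origin at the centre of its underside; not to be moved
- petri: closed petri dish, pink filling, 60 x 60 x 15 mm, loose, in front of the case; origin at the centre of its underside; not to be moved
- microscope_1: microscope of the room, fixed, black and white, under 0.45 m tall, on the bench to the right of the case (all of it within x 0.5 to 0.88, y -0.34 to -0.1 m of the room); origin on the bench below it; keep the arm clear of it on the way in

How it is judged:
By the outcome, as a careful person would: the job done as asked, in the order asked, and still so for the second after the job is handed in, with the robot touching nothing.
It also fails if it takes over 42 s, if anything falls off the work surface, if the arm or the gripper's body presses on something with over 40 N, if the wrist force passes 120 N, or if a joint passes its speed limit or range.

ROBOT

A 7-joint arm with a two-finger parallel gripper is mounted at the origin on a cart in front of the work surface, level with it; the furniture and walls round the work are solid. World frame = base frame: x ahead of the robot, y to its left, z up, the work surface at z = 0. Lengths are in m, angles in rad, forces in N, time in s.
With the tool pointing down it reaches from about 0.4 to 0.85 m from the base axis. Payload 4.5 kg.
Tool frame: the origin (TCP) lies where the fingers leave the gripper's body, on its centre line; the fingertips stand 64 mm ahead of it and the grasp point (between the pads) lies 45 mm ahead of it; z points along the fingers, y is the line along which they close (so a half turn about z gives the same grasp; the last joint's range is limited). The gripper opens to 88 mm and grips with 3 to 60 N. Pads are 18 mm wide; open, the fingers measure 123 mm over their backs; the gripper's body (75 mm by 187 mm) begins 45 mm behind the grasp point.
Start: joints at [-1.114, 0.689, -0.195, 1.565, 0.157, 0.902, -0.215], TCP at [0.256, 0.57, 0.303] pointing down, gripper open.
Joint ranges: [-3.01, 3.01], [-0.46, 2.08], [-1.47, 1.51], [0.13, 2.56], [-1, 4.14], [0.04, 2.09], [-2.66, 2.66]. Speed limits (rad/s): [2.57, 2.57, 3.14, 3.14, 3.14, 3.14, 3.14].

INTERFACE

Orientations are given as a unit quaternion [x, y, z, w].
In Python, from plant import r gives the robot as it stands.
- The arm moves only by the tool play_rows, never from a script. Its arguments are lists of equal length, an entry for each row: "translation": the shift along the tool's x, y, z in m, a list of three; "delta_rot": the turn, a rotation vector about the tool's x, y, z in degrees, a list of three; "grip": the opening, from -1 (shut) to 1 (fully open). In form: {"translation": [[x, y, z], ...], "delta_rot": [[rx, ry, rz], ...], "grip": [grip, ...]}. A call has 1 to 20 rows; each row shifts and turns the commanded pose from where the row before left it, along the tool's axes as they then stand; what a row does not reach is not made up. A row lasts 1/8 s, in which the tool goes at most 62.5 mm and 10.7 degrees, less where a joint would pass 70% of its speed; a pose out of reach is approached as far as the arm can. A call with a gripper value outside its range is refused whole. The fingers move at their own pace and stop on an object; "squeeze" is the grip in N (left out, the last holds). Time passes only in rows, so rows that do not move let the fingers close. It gives the time, the measured TCP pose, the force, the opening and the grip force at its end, in the units of the state.
- r.get_state(): the state, without advancing time (a new reading comes with each control period).
- r.snapshot(name): name is "scene" or "top"; returns the picture (400x640x3 uint8, blue, green, red); there is no depth.
- r.get_calibration(name): a dict with "intrinsics" (3x3 intrinsics, pixels), "eye" and "rotation" of the camera in the world. Camera axes: x right, y up, looking along -z (the intrinsics and any distortion apply to the point x, -y, -z); pixel columns grow to the right and rows downward; lengths in m; the calibration is good to about 2 mm. A picture is of the moment at which its call begins. get_calibration takes no time and is no camera call.
- r.finish_job(): hands the job in; it is judged then, once.
Trained networks look in the newest picture that a camera, given by its name, has taken for a name from the list of things; names that differ only in an ending like _2 or _b are one class to them, and where a whole thing is asked for, a point or a joint stands for the part that bears it (a point fixed in the world has none). Each returns a list of dicts, best first, with "confidence" (0 to 1); they miss things now and then, are a little off and sometimes report something else, mostly with a low value. They report only what shows in the picture. A call takes as long as a camera call.
- r.look_for(camera, target): "point" ([x, y, z] in m, in world coordinates, good to about 4 mm: the middle of the surface that is visible of it).
- r.silhouettes(camera, target): "pixels" (400x640 bool, what is visible of it).
The state is a dict: "clock": time; "q": joint angles; "qd": joint speeds; "joint_torque": joint torques, N m; "tool_pos": TCP position; "eef_rot": TCP orientation; "contact_force": force on the tool from outside, world axes, zero at the start; "moment": the same for the moment, N m; "opening": opening from 0.0 (shut) to 1.0 (fully open); "finger_force": force on a finger pad.
Only numpy, scipy, OpenCV 4.12 (cv2) and the standard library are available. Lean on these libraries where they do the work, as an engineer would, in place of code of your own. Each camera call takes 0.05 s, during which the arm holds its last target. There are 200 camera calls.

## Working session

There is one attempt and no reset: what is moved stays moved. The work goes in short steps, Python scripts to look and compute and a tool call to move; the robot and the scene stay as the last step left them, time stands still between calls to the robot, and variables do not carry over. Pictures are saved under pics/ and viewed, at most 10 in all, crops included, and the job is handed in when it is done.

Besides the shell and the picture viewer there is one more tool, called after "Call:" as name(argument=value, ...), one argument or row to a line, values as JSON. play_rows: Moves the arm, as the interface text tells. Its arguments: {"type":"object","properties":{"translation":{"type":"array","items":{"type":"array","items":{"type":"number"}}},"delta_rot":{"type":"array","items":{"type":"array","items":{"type":"number"}}},"grip":{"type":"array","items":{"type":"number"}},"squeeze":{"type":"number"}},"required":["translation","delta_rot","grip"]}

```bash
mkdir -p pics
cat > h.py <<'E'
import numpy as np,cv2
from plant import r
from scipy.spatial.transform import Rotation as R
def pix(c,p):
    k=r.get_calibration(c);v=np.array(k['rotation']).T@(np.array(p,float)-k['eye']);u=np.array(k['intrinsics'])@[v[0],-v[1],-v[2]];return u[:2]/u[2]
def ray(c,uv,z):
    k=r.get_calibration(c);d=np.linalg.inv(k['intrinsics'])@[uv[0],uv[1],1];d=np.array(k['rotation'])@[d[0],-d[1],-d[2]];e=np.array(k['eye']);return e+d*(z-e[2])/d[2]
E
python3 - <<'E'
from h import *
np.set_printoptions(precision=4,suppress=True)
for c in ['scene','top']:
    im=r.snapshot(c);cv2.imwrite(f'pics/{c}0.png',im)
    k=r.get_calibration(c);print(c,k)
    for t in ['case','safety_bar','bolt_grip','bottle_iodine','bottle_oil','petri']:
        print(t,[(np.round(d['point'],4),round(d['confidence'],2)) for d in r.look_for(c,t)][:2])
print(r.get_state())
E
```

```text
scene {'intrinsics': array([[414.646 ,   0.    , 323.7765],
       [  0.    , 414.646 , 196.1522],
       [  0.    ,   0.    ,   1.    ]]), 'eye': array([ 0.0053, -0.724 ,  0.8073]), 'rotation': array([ 0.4381, -0.1187, -0.2451,  0.8567])}
case [(array([0.5022, 0.0701, 0.0699]), 0.72)]
safety_bar [(array([0.483 , 0.0933, 0.1048]), 0.57)]
bolt_grip [(array([0.5377, 0.0758, 0.0896]), 0.65), (array([0.3866, 0.1705, 0.0086]), 0.39)]
bottle_iodine [(array([ 0.5165, -0.0788,  0.0482]), 0.85)]
bottle_oil []
petri [(array([0.3872, 0.1717, 0.0102]), 0.51)]
top {'intrinsics': array([[513.9685,   0.    , 317.9619],
       [  0.    , 513.9685, 199.7532],
       [  0.    ,   0.    ,   1.    ]]), 'eye': array([0.2365, 0.0963, 1.3551]), 'rotation': array([ 0.0712, -0.0691, -0.6942,  0.7129])}
case [(array([0.5203, 0.1252, 0.0738]), 0.85)]
safety_bar [(array([0.5569, 0.2799, 0.0394]), 0.74), (array([0.492 , 0.1016, 0.1023]), 0.72)]
bolt_grip [(array([0.5372, 0.0787, 0.0856]), 0.7)]
bottle_iodine [(array([0.3936, 0.1758, 0.0133]), 0.51)]
bottle_oil []
petri [(array([0.3894, 0.1763, 0.0098]), 0.76), (array([0.5381, 0.0865, 0.085 ]), 0.73)]
{'clock': 0.7, 'q': array([-1.1142,  0.6891, -0.1946,  1.5653,  0.1573,  0.9025, -0.2151]), 'qd': array([ 0.0006, -0.0015,  0.0008, -0.0003,  0.0004, -0.0001,  0.0007]), 'joint_torque': array([  0.0009, -52.7364,  -1.2661, -15.3717,  -0.0518,  -0.0007,
         0.    ]), 'tool_pos': array([0.2564, 0.57  , 0.3028]), 'eef_rot': array([ 0.2098,  0.9777,  0.0001, -0.    ]), 'contact_force': array([ 0.9718,  0.207 , -0.2081]), 'moment': array([-0.0406,  0.0175,  0.0235]), 'finger_force': 0.0, 'opening': 1.0018297365710607}
```

View pics/scene0.png

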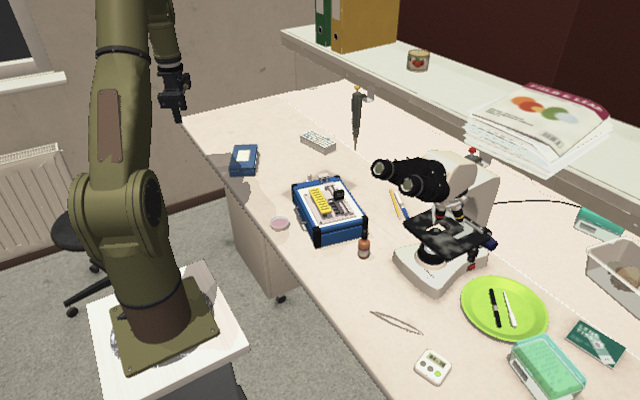

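View pics/top0.png

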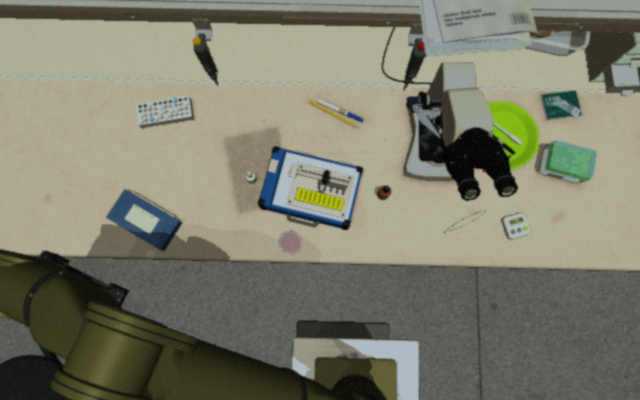

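The scene camera shows the case with the yellow bar at about (322,202) and the grip at (340,195). In the top view the bar is at about (320,200), the grip at (325,177), the oil bottle at (251,176), the iodine bottle at (384,192) and the dish at (290,241).

```bash
sed -i "s/np.array(k\['rotation'\])/R.from_quat(k['rotation']).as_matrix()/g" h.py
python3 - <<'E'
from h import *
from scipy.optimize import minimize,least_squares
np.set_printoptions(precision=4,suppress=True)
M={};
for c in ['scene','top']:
    im=r.snapshot(c); h=cv2.cvtColor(im,cv2.COLOR_BGR2HSV)
    u0,v0=pix(c,[.49,.1,.104]).astype(int);print(c,u0,v0)
    y=cv2.inRange(h,(18,110,90),(38,255,255)); m=np.zeros_like(y);m[v0-35:v0+35,u0-45:u0+45]=y[v0-35:v0+35,u0-45:u0+45]
    m=cv2.morphologyEx(m,cv2.MORPH_CLOSE,np.ones((5,5)))
    n,l,s,ct=cv2.connectedComponentsWithStats(m);i=1+np.argmax(s[1:,4]);print(s[i],ct[i])
    M[c]=(l==i)
    cv2.imwrite(f'pics/{c}_crop.png',cv2.resize(im[v0-60:v0+60,u0-80:u0+80],None,fx=5,fy=5,interpolation=cv2.INTER_CUBIC))
    for t in ['case','safety_bar','bolt_grip']:
        for d in r.silhouettes(c,t)[:2]:
            p=d['pixels'];yy,xx=np.nonzero(p);print(t,round(d['confidence'],2),p.sum(),xx.min(),xx.max(),yy.min(),yy.max(),xx.mean(),yy.mean())
            if t=='case' : np.save(f'{c}_case.npy',p)
def world(p,pts): 
    a=R.from_euler('z',p[2]).as_matrix(); return np.array(pts)@a.T+[p[0],p[1],0]
def box(cx,cy,z0,z1,sx,sy): return [[cx+a*sx/2,cy+b*sy/2,z] for a in(-1,1) for b in(-1,1) for z in(z0,z1)]
def render(c,pts,S=8):
    h=cv2.convexHull(np.array([pix(c,q) for q in pts],np.float32)); m=np.zeros((400,640),np.uint8)
    m=np.zeros((400*4,640*4),np.uint8);cv2.fillConvexPoly(m,np.round((h*4+1.5)*16).astype(np.int32),255,cv2.LINE_8,4)
    return cv2.resize(m,(640,400),interpolation=cv2.INTER_AREA)/255.
B=box(-.035,-.032,.095,.104,.032,.12)
def cost(p,cs): return sum(np.abs(render(c,world(p,B))-M[c]).sum() for c in cs)
for cs in (['scene'],['top'],['scene','top']):
    best=min((minimize(cost,[.52,.125,y],args=(cs,),method='Nelder-Mead',options=dict(initial_simplex=np.array([[.52,.125,y],[.54,.125,y],[.52,.145,y],[.52,.125,y+.1]]))) for y in(-.3,-.15,0.)),key=lambda o:o.fun)
    print(cs,best.x,best.fun)
p=best.x
C=box(0,0,0,.07,.16,.24)
for c in M:
    m=np.load(f'{c}_case.npy');q=render(c,world(p,C))>.5;print(c,'case iou',(m&q).sum()/(m|q).sum())
    for n,z in (('grip',[[.022,-.035,.122]]),('bar',[[-.035,-.032,.104]])): print(n,world(p,z),pix(c,world(p,z)[0]))
    im=r.snapshot(c);
E
```

```text
scene 319 198
[309 188  23  27 297] [319.936 200.963]
case 0.69 3843 291 367 173 248 327.92609940150925 210.93963049700756
case 0.59 279 329 345 189 213 336.83870967741933 201.1863799283154
safety_bar 0.69 258 269 288 216 231 278.5891472868217 223.1124031007752
safety_bar 0.52 316 309 331 188 214 319.78164556962025 200.9272151898734
bolt_grip 0.78 318 328 346 186 214 336.99685534591197 201.1823899371069
top 319 199
[295 188  49  23 607] [319.1697 198.6293]
case 0.75 6191 257 362 146 229 309.62380875464385 187.93458245840736
case 0.39 391 279 300 230 253 289.64961636828644 241.64705882352942
bolt_grip 0.87 444 297 348 170 191 326.1328828828829 180.21846846846847
['scene'] [ 0.5302  0.1239 -0.2424] 47.75686274509803Traceback (most recent call last):
  File "<stdin>", line 27, in <module>
  File "<stdin>", line 27, in <genexpr>
    res = _minimize_neldermead(fun, x0, args, callback, bounds=bounds,
                               **options)
    fsim[j] = func(sim[j])
              ~~~~^^^^^^^^
    fx = function(np.copy(x), *(wrapper_args + args))
  File "<stdin>", line 25, in cost
  File "<stdin>", line 25, in <genexpr>
  File "<stdin>", line 21, in render
  File "h.py", line 5, in pix
    k=r.get_calibration(c);v=R.from_quat(k['rotation']).as_matrix().T@(np.array(p,float)-k['eye']);u=np.array(k['intrinsics'])@[v[0],-v[1],-v[2]];return u[:2]/u[2]
ValueError: time passes only in moves, steps and waits
```

View pics/top_crop.png

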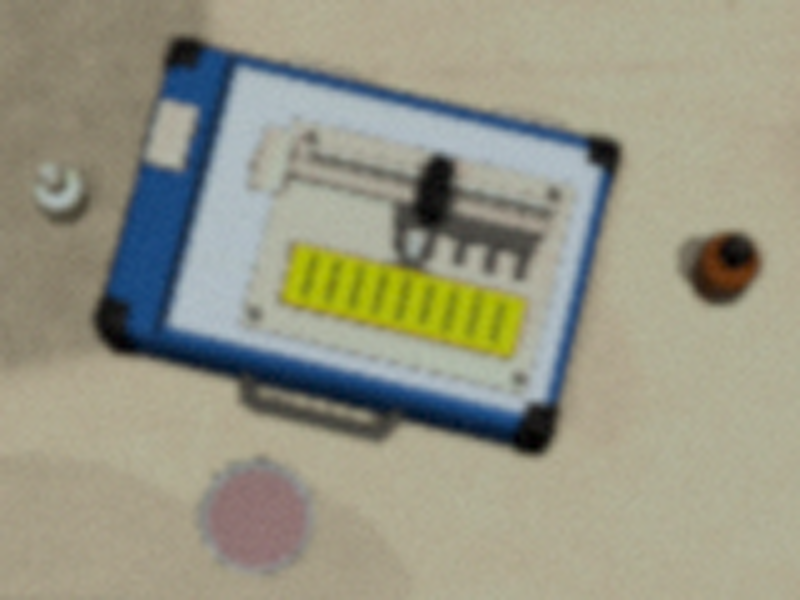

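View pics/scene_crop.png

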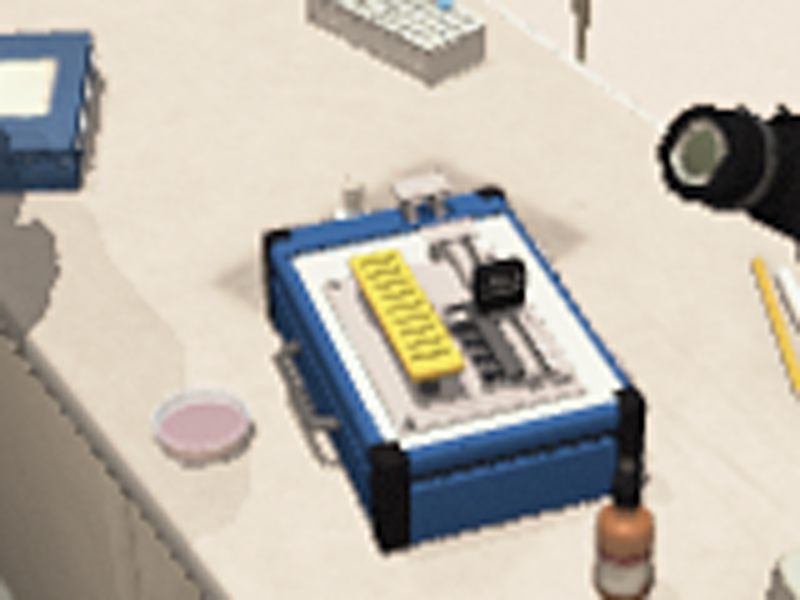

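The crops confirm the layout. The bar is up, the grip is drawn back, and the iodine bottle stands off the -y end.

```bash
cat >> h.py <<'E'
_K={}
def K(c):
    if c not in _K: k=r.get_calibration(c);_K[c]=(np.array(k['intrinsics']),R.from_quat(k['rotation']).as_matrix(),np.array(k['eye']))
    return _K[c]
def pix(c,p):
    k,a,e=K(c);v=(np.array(p,float)-e)@a;u=(v*[1,-1,-1])@k.T;return u[...,:2]/u[...,2:]
def world(p,pts): 
    a=R.from_euler('z',p[2]).as_matrix(); return np.array(pts)@a.T+[p[0],p[1],0]
def box(cx,cy,z0,z1,sx,sy): return [[cx+a*sx/2,cy+b*sy/2,z] for a in(-1,1) for b in(-1,1) for z in(z0,z1)]
def render(c,pts):
    h=cv2.convexHull(pix(c,pts).astype(np.float32)); m=np.zeros((1600,2560),np.uint8)
    cv2.fillConvexPoly(m,np.round((h*4+1.5)*16).astype(np.int32),255,cv2.LINE_8,4)
    return cv2.resize(m,(640,400),interpolation=cv2.INTER_AREA)/255.
def grab(c,uv,lo,hi,w=30):
    im=r.snapshot(c);u,v=np.array(uv).astype(int);y=cv2.inRange(cv2.cvtColor(im,cv2.COLOR_BGR2HSV),lo,hi);m=np.zeros_like(y);m[v-w:v+w,u-w:u+w]=y[v-w:v+w,u-w:u+w]
    n,l,s,ct=cv2.connectedComponentsWithStats(cv2.morphologyEx(m,cv2.MORPH_CLOSE,np.ones((5,5))))
    return l==1+np.argmax(s[1:,4]),im
E
python3 - <<'E'
from h import *
from scipy.optimize import minimize
np.set_printoptions(precision=4,suppress=True)
M={};I={}
for c,uv in (('scene',(320,201)),('top',(319,199))): M[c],I[c]=grab(c,uv,(18,110,90),(38,255,255))
B=box(-.035,-.032,.095,.104,.032,.12);C=box(0,0,0,.07,.16,.24)
L={c:np.load(f'{c}_case.npy') for c in M}
def cost(p,cs,w): return sum(np.abs(render(c,world(p,B))-M[c]).sum()+w*np.abs(render(c,world(p,C))-L[c]).sum() for c in cs)
for cs,w in ((['scene'],0),(['top'],0),(['top'],.1),(['scene','top'],0),(['scene','top'],.1)):
    best=min((minimize(cost,[.52,.125,y],args=(cs,w),method='Nelder-Mead',options=dict(initial_simplex=np.array([[.52,.125,y],[.54,.125,y],[.52,.145,y],[.52,.125,y+.1]]))) for y in(-.3,-.15)),key=lambda o:o.fun)
    print(cs,w,best.x,best.fun)
p=best.x
G=box(.022,-.035,.092,.122,.032,.014)
for c in M:
    im=I[c].copy()
    for b,col in ((B,(0,0,255)),(G,(255,0,255)),(C,(0,255,0))):
        pass
    u,v=pix(c,world(p,[[0,0,.07]]))[0].astype(int)
    big=cv2.resize(im[v-55:v+55,u-70:u+70],None,fx=5,fy=5,interpolation=cv2.INTER_CUBIC)
    for b,col in ((B,(0,0,255)),(G,(255,0,255)),(C,(0,255,0))):
        h=(cv2.convexHull(pix(c,world(p,b)).astype(np.float32))-[u-70,v-55]+.5)*5
        cv2.polylines(big,[h.astype(int)],True,col,1)
    cv2.imwrite(f'pics/fit_{c}.png',big)
cv2.imwrite('pics/fit.png',cv2.resize(np.vstack([cv2.imread('pics/fit_scene.png'),cv2.imread('pics/fit_top.png')]),(382,600)))
E
```

```text
['scene'] 0 [ 0.5303  0.1221 -0.2487] 47.521568627450975
['top'] 0 [ 0.5333  0.1242 -0.2208] 51.28627450980392
['top'] 0.1 [ 0.5332  0.124  -0.2201] 700.8039215686275
['scene', 'top'] 0 [ 0.5327  0.1239 -0.2299] 125.4941176470588
['scene', 'top'] 0.1 [ 0.5327  0.124  -0.2284] 1143.7309803921569
```

View pics/fit_top.png

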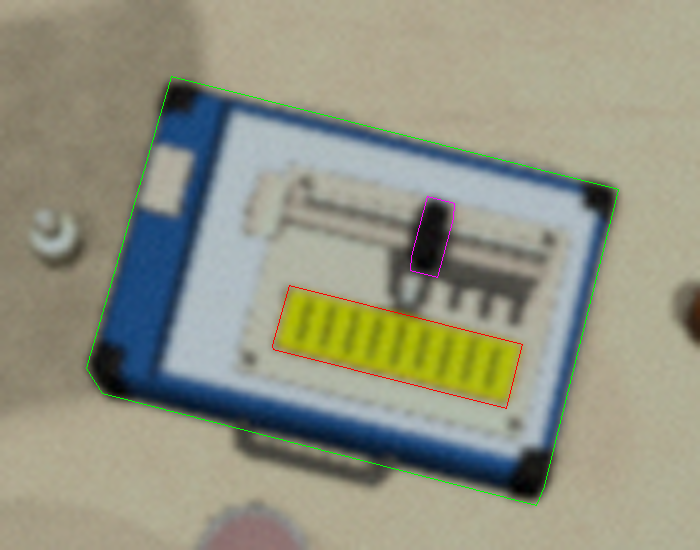

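View pics/fit_scene.png

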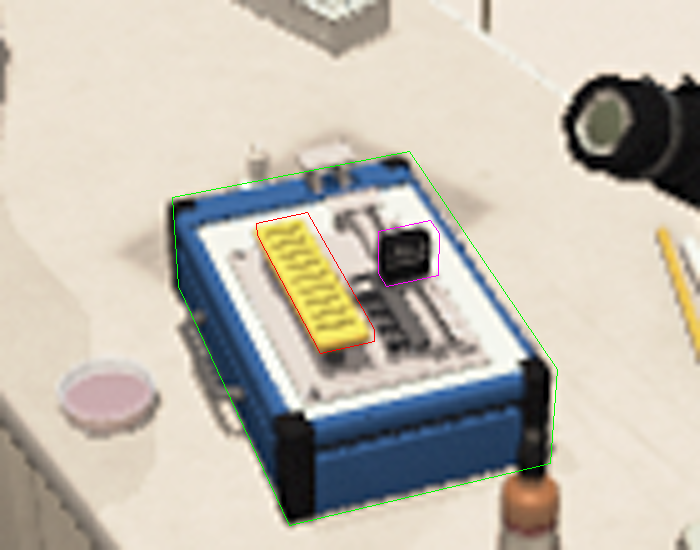

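The overlays agree to about 1 px (2 mm). I'm taking the case at (0.532, 0.1235) with yaw -13°. First I'll turn the tool in place, with the fingers set for tips 57 mm apart.

Call:
play_rows(
  translation=[
    [0, 0, 0],
    [0, 0, 0],
    [0, 0, 0],
    [0, 0, 0],
    [0, 0, 0],
    [0, 0, 0],
    [0, 0, 0],
    [0, 0, 0],
    [0, 0, 0],
  ],
  delta_rot=[
    [0, 0, 9.85],
    [0, 0, 9.85],
    [0, 0, 9.85],
    [0, 0, 9.85],
    [0, 0, 9.85],
    [0, 0, 9.85],
    [0, 0, 9.85],
    [0, 0, 9.85],
    [0, 0, 0],
  ],
  grip=[-0.1, -0.1, -0.1, -0.1, -0.1, -0.1, -0.1, -0.1, -0.1],
)

```text
clock: 2.33
tool_pos: [0.2561, 0.5701, 0.3027]
eef_rot: [0.782, 0.623, 0.0, 0.0]
contact_force: [0.4, -0.1, 0.5]
opening: 0.447
finger_force: 0.0
```

Call:
play_rows(
  translation=[
    [-0.036, 0.03, 0],
    [-0.036, 0.03, 0],
    [-0.036, 0.03, 0],
    [-0.036, 0.03, 0],
    [-0.036, 0.03, 0],
    [-0.036, 0.03, 0],
    [-0.036, 0.03, 0],
    [-0.036, 0.03, 0],
    [-0.036, 0.03, 0],
    [-0.036, 0.03, 0],
    [-0.036, 0.03, 0],
    [-0.036, 0.03, 0],
    [0, 0, 0],
    [0, 0, 0],
  ],
  delta_rot=[
    [0, 0, 0],
    [0, 0, 0],
    [0, 0, 0],
    [0, 0, 0],
    [0, 0, 0],
    [0, 0, 0],
    [0, 0, 0],
    [0, 0, 0],
    [0, 0, 0],
    [0, 0, 0],
    [0, 0, 0],
    [0, 0, 0],
    [0, 0, 0],
    [0, 0, 0],
  ],
  grip=[-0.1, -0.1, -0.1, -0.1, -0.1, -0.1, -0.1, -0.1, -0.1, -0.1, -0.1, -0.1, -0.1, -0.1],
)

```text
clock: 4.08
tool_pos: [0.5095, 0.0687, 0.3027]
eef_rot: [0.782, 0.623, 0.0, -0.001]
contact_force: [0.8, 0.1, -0.1]
opening: 0.448
finger_force: 0.0
```

Call:
play_rows(
  translation=[
    [0, 0.003, 0.03],
    [0, 0, 0.03],
    [0, 0, 0.03],
    [0, 0, 0.02],
    [0, 0, 0],
  ],
  delta_rot=[
    [0, 0, 0],
    [0, 0, 0],
    [0, 0, 0],
    [0, 0, 0],
    [0, 0, 0],
  ],
  grip=[-0.1, -0.1, -0.1, -0.1, -0.1],
)

```text
clock: 4.7
tool_pos: [0.5114, 0.0691, 0.1916]
eef_rot: [0.781, 0.624, -0.001, -0.001]
contact_force: [-0.4, 0.7, -0.0]
opening: 0.448
finger_force: 0.0
```

Run:
```python
from h import *
s=r.get_state();print(s['tool_pos'],s['eef_rot'])
o=[]
for c,uv in (('scene',(325,200)),('top',(319,190))):
    im=r.snapshot(c);u,v=uv;o.append(cv2.resize(im[v-40:v+40,u-53:u+53],None,fx=7,fy=7,interpolation=cv2.INTER_CUBIC))
cv2.imwrite('pics/near.png',cv2.resize(np.vstack(o),(398,600),interpolation=cv2.INTER_AREA)); cv2.imwrite('pics/near_s.png',o[0])
```

```text
[0.51144883 0.06911858 0.19164063] [ 0.78146859  0.62394215 -0.00113618 -0.00132142]
```

View pics/near_s.png

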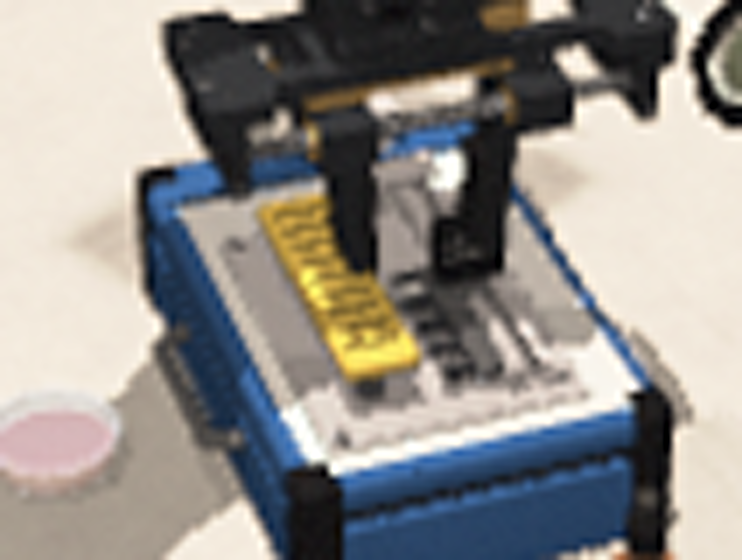

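The scene crop shows the left finger over the bar (tip at about crop (352,270)) and the right finger in line with the grip on its near side (tip at about (485,272)). I'm going down slowly now.

Call:
play_rows(
  translation=[
    [0, 0.001, 0.01],
    [0, 0, 0.01],
    [0, 0, 0.004],
    [0, 0, 0.002],
    [0, 0, 0],
  ],
  delta_rot=[
    [0, 0, 0],
    [0, 0, 0],
    [0, 0, 0],
    [0, 0, 0],
    [0, 0, 0],
  ],
  grip=[-0.1, -0.1, -0.1, -0.1, -0.1],
)

```text
clock: 5.42
tool_pos: [0.5134, 0.0671, 0.1667]
eef_rot: [0.783, 0.622, -0.0, -0.0]
contact_force: [-1.1, 0.2, 2.6]
opening: 0.45
finger_force: 1.1
```

Call:
play_rows(
  translation=[
    [0, 0, 0.002],
    [0, 0, 0.002],
    [0, 0, 0.002],
    [0, 0, 0],
    [0, 0, 0],
  ],
  delta_rot=[
    [0, 0, 0],
    [0, 0, 0],
    [0, 0, 0],
    [0, 0, 0],
    [0, 0, 0],
  ],
  grip=[-0.1, -0.1, -0.1, -0.1, -0.1],
)

```text
clock: 6.05
tool_pos: [0.5135, 0.067, 0.1607]
eef_rot: [0.783, 0.622, -0.0, -0.0]
contact_force: [-2.9, -0.7, 5.3]
opening: 0.447
finger_force: 2.4
```

Call:
play_rows(
  translation=[
    [0, 0, 0.0015],
    [0, 0, 0],
    [0.003, 0, 0],
    [0.003, 0, 0],
    [0.003, 0, 0],
    [0.003, 0, 0],
    [0.003, 0, 0],
    [0, 0, 0],
  ],
  delta_rot=[
    [0, 0, 0],
    [0, 0, 0],
    [0, 0, 0],
    [0, 0, 0],
    [0, 0, 0],
    [0, 0, 0],
    [0, 0, 0],
    [0, 0, 0],
  ],
  grip=[-0.1, -0.1, -0.1, -0.1, -0.1, -0.1, -0.1, -0.1],
)

```text
clock: 7.05
tool_pos: [0.5174, 0.079, 0.1595]
eef_rot: [0.784, 0.621, -0.001, 0.001]
contact_force: [-0.8, -5.5, 4.9]
opening: 0.447
finger_force: 3.7
```

Run:
```python
from h import *
s=r.get_state();d=np.array(s['tool_pos'])-[.532,.1235,0];a=R.from_euler('z',-13,degrees=True);print('case',a.inv().apply(d),'F case',a.inv().apply(s['contact_force']),s['moment'])
im=r.snapshot('scene');u,v=325,200
cv2.imwrite('pics/push.png',cv2.resize(im[v-40:v+40,u-53:u+53],None,fx=7,fy=7,interpolation=cv2.INTER_CUBIC))
```

```text
case [-0.00422797 -0.04666975  0.15945179] F case [ 0.45534346 -5.49831462  4.86650506] [-1.19378092  0.53404355  0.06102316]
```

View pics/push.png

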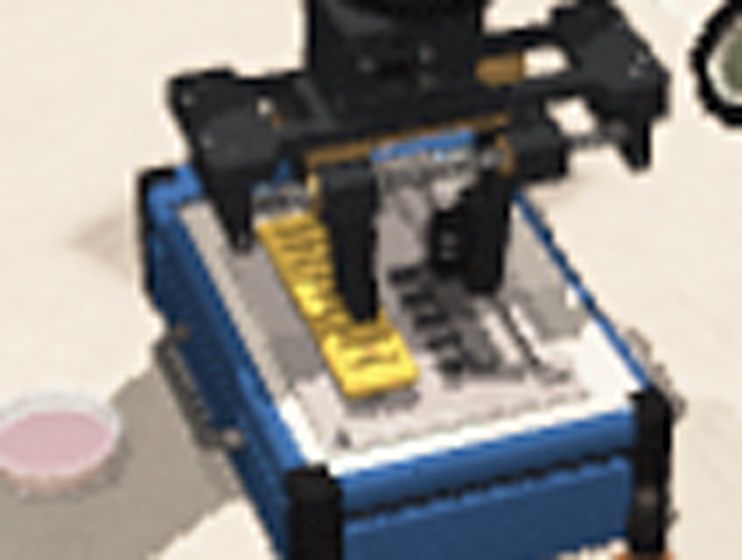

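The bar is down, with the left finger at crop (362,310) slightly right of the bar's middle. The right finger is on the grip, also right of its middle, so I'll drift 3 mm to -x while pushing.

Call:
play_rows(
  translation=[
    [0.003, -0.0005, 0],
    [0.003, -0.0005, 0],
    [0.003, -0.0005, 0],
    [0.003, -0.0005, 0],
    [0.003, -0.0005, 0],
    [0.003, -0.0005, 0],
    [0.003, 0, 0],
    [0.003, 0, 0],
    [0.003, 0, 0],
    [0.003, 0, 0],
    [0, 0, 0],
  ],
  delta_rot=[
    [0, 0, 0],
    [0, 0, 0],
    [0, 0, 0],
    [0, 0, 0],
    [0, 0, 0],
    [0, 0, 0],
    [0, 0, 0],
    [0, 0, 0],
    [0, 0, 0],
    [0, 0, 0],
    [0, 0, 0],
  ],
  grip=[-0.1, -0.1, -0.1, -0.1, -0.1, -0.1, -0.1, -0.1, -0.1, -0.1, -0.1],
)

```text
clock: 8.48
tool_pos: [0.5226, 0.1087, 0.1597]
eef_rot: [0.784, 0.621, 0.0, 0.002]
contact_force: [0.7, -6.4, 5.2]
opening: 0.452
finger_force: 3.7
```

```bash
cat > st.py <<'E'
from h import *
np.set_printoptions(precision=4,suppress=True)
s=r.get_state();d=np.array(s['tool_pos'])-[.532,.1235,0];a=R.from_euler('z',-13,degrees=True);print('case',a.inv().apply(d),'F case',a.inv().apply(s['contact_force']),s['moment'],s['clock'])
E
python3 st.py
```

```text
case [-0.0058 -0.0166  0.1597] F case [ 2.1425 -6.0832  5.1807] [-1.3195  0.0722  0.0438] 8.475
```

Call:
play_rows(
  translation=[
    [0.003, 0, 0],
    [0.003, 0, 0],
    [0.003, 0, 0],
    [0.002, 0, 0],
    [0, 0, 0],
  ],
  delta_rot=[
    [0, 0, 0],
    [0, 0, 0],
    [0, 0, 0],
    [0, 0, 0],
    [0, 0, 0],
  ],
  grip=[-0.1, -0.1, -0.1, -0.1, -0.1],
)

```text
clock: 9.1
tool_pos: [0.525, 0.1192, 0.1597]
eef_rot: [0.784, 0.621, 0.0, 0.002]
contact_force: [0.3, -6.5, 5.3]
opening: 0.448
finger_force: 3.7
```

Call:
play_rows(
  translation=[
    [0.0015, 0, 0],
    [0.0015, 0, 0],
    [0, 0, 0],
  ],
  delta_rot=[
    [0, 0, 0],
    [0, 0, 0],
    [0, 0, 0],
  ],
  grip=[-0.1, -0.1, -0.1],
)

```text
clock: 9.48
tool_pos: [0.5255, 0.1217, 0.1597]
eef_rot: [0.784, 0.621, -0.0, 0.002]
contact_force: [0.3, -7.0, 5.7]
opening: 0.447
finger_force: 4.6
```

```bash
python3 st.py
```

```text
case [-0.0059 -0.0032  0.1597] F case [ 1.9203 -6.768   5.7251] [-1.4898  0.1573 -0.0618] 9.475
```

Call:
play_rows(
  translation=[
    [0.001, 0, 0],
    [0.001, 0, 0],
    [0, 0, 0],
  ],
  delta_rot=[
    [0, 0, 0],
    [0, 0, 0],
    [0, 0, 0],
  ],
  grip=[-0.1, -0.1, -0.1],
)

```text
clock: 9.85
tool_pos: [0.5256, 0.1219, 0.1597]
eef_rot: [0.784, 0.62, -0.001, 0.003]
contact_force: [-0.5, -9.9, 7.8]
opening: 0.449
finger_force: 5.9
```

Call:
play_rows(
  translation=[
    [0.001, 0, 0],
    [0.001, 0, 0],
    [0, 0, 0],
  ],
  delta_rot=[
    [0, 0, 0],
    [0, 0, 0],
    [0, 0, 0],
  ],
  grip=[-0.1, -0.1, -0.1],
)

```text
clock: 10.22
tool_pos: [0.5257, 0.1222, 0.1597]
eef_rot: [0.785, 0.619, -0.002, 0.003]
contact_force: [-1.9, -13.1, 7.9]
opening: 0.454
finger_force: 7.5
```

```bash
python3 st.py
```

```text
case [-0.0059 -0.0027  0.1597] F case [  1.0864 -13.2107   7.8821] [-2.7734  0.3961 -0.1571] 10.225
```

The force rises and travel stops at case y -2.7 mm, against a predicted home of -3 mm. I'll ease the preload and lift straight up.

Call:
play_rows(
  translation=[
    [-0.0025, 0, 0],
    [0, 0, 0],
    [0, 0, -0.002],
    [0, 0, -0.002],
    [0, 0, -0.003],
    [0, 0, -0.004],
    [0, 0, -0.005],
    [0, 0, -0.01],
    [0, 0, -0.02],
    [0, 0, -0.03],
    [0, 0, -0.03],
    [0, 0, -0.03],
    [0, 0, 0],
  ],
  delta_rot=[
    [0, 0, 0],
    [0, 0, 0],
    [0, 0, 0],
    [0, 0, 0],
    [0, 0, 0],
    [0, 0, 0],
    [0, 0, 0],
    [0, 0, 0],
    [0, 0, 0],
    [0, 0, 0],
    [0, 0, 0],
    [0, 0, 0],
    [0, 0, 0],
  ],
  grip=[-0.1, -0.1, -0.1, -0.1, -0.1, -0.1, -0.1, -0.1, -0.1, -0.1, -0.1, -0.1, -0.1],
)

```text
clock: 11.85
tool_pos: [0.5263, 0.127, 0.2971]
eef_rot: [0.783, 0.622, 0.003, 0.001]
contact_force: [0.2, 0.5, -0.4]
opening: 0.451
finger_force: 0.0
```

Call:
play_rows(
  translation=[
    [-0.05, 0, -0.01],
    [-0.05, 0, 0],
    [-0.05, 0, 0],
    [0, 0, 0],
  ],
  delta_rot=[
    [0, 0, 0],
    [0, 0, 0],
    [0, 0, 0],
    [0, 0, 0],
  ],
  grip=[-0.1, -0.1, -0.1, -0.1],
)

```text
clock: 12.35
tool_pos: [0.4894, -0.0241, 0.3043]
eef_rot: [0.785, 0.619, -0.001, 0.0]
contact_force: [0.9, 0.7, 0.0]
opening: 0.453
finger_force: 0.0
```

```bash
cat > ck.py <<'E'
from h import *
p=[.5327,.1239,-.2284];o=[]
for c in ('scene','top'):
    im=r.snapshot(c);u,v=pix(c,world(p,[[0,0,.09]]))[0].astype(int)
    b=cv2.resize(im[v-45:v+45,u-60:u+60],None,fx=5,fy=5,interpolation=cv2.INTER_CUBIC)
    for B,col in ((box(-.035,-.032,.095,.104,.032,.12),(0,0,255)),(box(.022,.013,.092,.122,.032,.014),(255,0,255))):
        cv2.polylines(b,[((cv2.convexHull(pix(c,world(p,B)).astype(np.float32))-[u-60,v-45]+.5)*5).astype(int)],True,col,1)
    o.append(b)
b=np.vstack(o);cv2.imwrite('pics/end.png',cv2.resize(b,(400,600),interpolation=cv2.INTER_AREA))
s=r.get_state();print(s['tool_pos'],s['contact_force'],s['clock'])
E
python3 ck.py
```

```text
[ 0.49064264 -0.0194833   0.30440644] [0.11070779 0.7278574  0.23555993] 12.45
```

View pics/end.png

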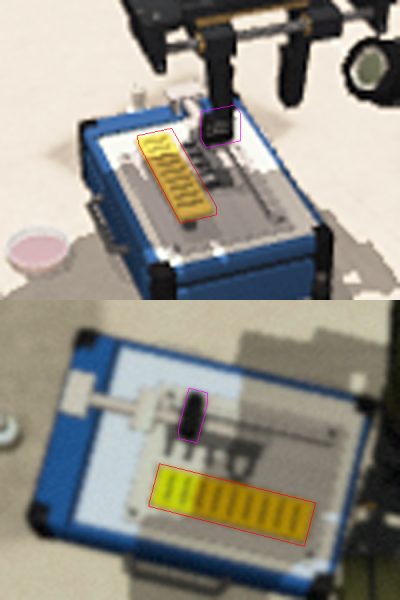

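The grip stands at the predicted home in both views, and the bar outline fits the up position. I'll check the bar's height numerically before handing in.

Run:
```python
from h import *
m,im=grab('scene',(320,201),(15,90,50),(40,255,255));y,x=np.nonzero(m);print('now',x.min(),y.min(),np.ptp(x)+1,np.ptp(y)+1,x.mean(),y.mean(),'start 309 188 23 27 319.94 200.96')
p=[.5327,.1239,-.2284]
print('shift if 10mm down',pix('scene',world(p,[[-.035,-.032,.094]]))-pix('scene',world(p,[[-.035,-.032,.104]])))
for c in('scene','top'):
    a=cv2.imread(f'pics/{c}0.png')
    for n,q in (('petri',[.39,.174,.01]),('iodine',[.5165,-.079,.05]),('oil',ray('top',(251,177),.04))):
        u,v=pix(c,q).astype(int);t=a[v-12:v+12,u-12:u+12];R_=im if c=='scene' else r.snapshot(c)
        k=cv2.matchTemplate(R_[v-20:v+20,u-20:u+20],t,cv2.TM_CCOEFF_NORMED);print(c,n,np.array(cv2.minMaxLoc(k)[3])-8,k.max())
```

```text
now 309 188 23 27 319.94407894736844 200.9934210526316 start 309 188 23 27 319.94 200.96
shift if 10mm down [[0.05681996 2.79896625]]
scene petri [0 0] 0.6543103
scene iodine [0 0] 0.96171355
scene oil [0 0] 0.9577793
top petri [-2  1] 0.49703082
top iodine [-8 -8] 0.40374184
top oil [0 0] 0.9798461
```

```bash
python3 -c "
from h import *
print(r.finish_job())"
```

```text
the job is handed in; nothing more can be done
None
```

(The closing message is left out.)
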